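Take a scanner reading on a jade carving

TASK

Slide the scanner dock's orange transport lock fully open to its stop, lift the hand scanner out, and set its nose squarely on the dark green polished window of the jade carving, pressing gently until the sprung nose is about half pushed in (never to its stop), then hold it still there for two seconds. Finally hang the scanner back upright in the dock by its flange and let go, leaving the lock open; do not shift the carving's tilt or disturb the seal, figure and chisel.

Things in the scene. Friction and masses are not known exactly. Their poses are not given: they have to be found in the camera images.
- dock: fixed grey dock on a black base 200 x 116 mm. Origin on the table under the scanner's place; x points from its open front back to the lock (base x -45 to +155 mm), z up. Two side rails along x (x -50 to +50, tops 105 mm high, 30 mm wide) leave a gap of 46 mm (y -23 to +23), closed behind by a block of the same height
- hang (a point): point in the dock midway between the rails at their top height (105 mm over the table): the scanner's flange rests on the rails with its origin here; lifted out and put back from above; axes as the dock
- lock (a joint): travel of the orange transport lock along the dock's +x (m): 0 to 8 mm at the start (two prongs lie over the flange and hold the scanner down), 50 mm at its stop, fully open (prong tips then 50 mm behind the scanner's place). Stiff, about 3 N; stays where it is left
- lock_knob (a point): grip point of the lock's upright knob, 6 mm below its top: a block 14 mm along the dock's x, 24 mm along y, standing 36 mm tall on the orange plate (knob top 156 mm, plate top 120 mm over the table). 80 mm behind the scanner's axis when locked
- scanner: loose white hand scanner, 0.28 kg, 140 mm long, upright in the dock, nose down. Origin on its axis at the underside of its black flange (64 mm across, 6 mm thick); z runs up the handle. Handle: square 30 x 30 mm (sides along x and y), z 11 to 73 mm; grip at z about 50 mm. Below the flange: barrel 34 mm across down to z -46 mm, then the black nose
- nose (a joint): how far the sprung black nose is pushed in (m): 0 free, 14 mm at its stop; starts to yield at 1 N, plus 0.35 N per mm. It should be pressed about 7 mm in
- nose_tip (a point): centre of the flat end of the nose (16 mm across), on the scanner's axis 68 mm below the flange's underside when free; moves with the nose; its z points back up the scanner's axis
- window (a point): point on the tilting wooden board straight under the middle of the window; z is the outward normal of board and window, 20 to 35 degrees from upright. The window, a flat dark green disc 36 mm across amid the jade carving (94 x 96 mm), lies 18 to 32 mm above it along z: stones differ in thickness, so feel for it. Relief up to 5 mm high begins 27 mm from the middle
- board_edge (a point): middle of the upper edge of the wooden board (112 x 112 x 18 mm), 56 mm from its pivot, which lies 75 mm over the table on a fixed stand (base 150 x 150 x 28 mm); it shows whether the tilt is kept
- seal: loose pale jade seal, 36 x 36 x 72 mm, origin under its middle; leave alone
- figure: loose pale jade figure on a dark wood foot 64 x 56 mm, 97 mm tall, origin under its middle; leave alone
- chisel: loose carving chisel lying flat, 140 mm long, 12 mm thick, origin on the table near its middle; leave alone
There are look-alikes about, which are no part of the job. Leave any purple look-alike of the part that bears window alone.

How it is judged:
By the outcome, as a careful person would: the job done as asked, in the order asked, and still so for the second after the job is handed in, with the robot touching nothing.
It also fails if it takes over 72 s, if anything falls off the work surface, if the arm or the gripper's body presses on something with over 40 N, if the wrist force passes 120 N, or if a joint passes its speed limit or range.

ROBOT

A 7-joint arm with a two-finger parallel gripper is mounted at the origin on the work surface. World frame = base frame: x ahead of the robot, y to its left, z up, the work surface at z = 0. Lengths are in m, angles in degrees, forces in N, time in s.
With the tool pointing down it reaches from about 0.425 to 0.925 m from the base axis. Payload 6.8 kg.
Tool frame: the origin (TCP) lies midway between the tips of the shut fingers; the grasp point (between the pads) lies 19 mm behind it; y points along the fingers, x is the direction in which the jaws open and shut, and the axes are right-handed (so a half turn about y gives the same grasp; the last joint's range is limited). The gripper opens to 85 mm and grips with 20 to 120 N. Pads are 22 mm wide; open, the fingers measure 114 mm over their backs; the gripper's body (76 mm by 85 mm) begins 54 mm behind the grasp point. The pads swing forward as they close: fully open they stand 13 mm farther back than shut.
Start: joints at [-72.599, 27.33, 1.283, 89.118, -0.659, 63.558, -4.761], TCP at [0.27, 0.619, 0.201] pointing down, gripper open.
Joint ranges: [-169.35, 169.35], [-19.33, 120.38], [-80.79, 83.38], [13.8, 139.57], [-78.32, 258.32], [9.67, 109.79], [-169.56, 169.56]. Speed limits (degrees/s): [136.94, 136.94, 180, 180, 180, 180, 180].

INTERFACE

Orientations are given as a 3x3 rotation matrix whose columns are the frame's x, y, z axes.
In Python, from bench import env gives the robot as it stands.
- The arm moves only by the tool play_rows, never from a script. Its argument "steps" is a list of rows, each a list of 7 numbers: the turn, a rotation vector about the tool's x, y, z as a fraction of full scale, then the shift along the tool's x, y, z as a fraction of full scale, then the finger opening in mm, from 0 to 85.4. A call has 1 to 8 rows; each row is the pose to reach, as a shift and turn from the pose commanded when the call began, along the tool's axes at that moment; what a row does not reach only later rows make up. Full scale, the value 1, is 150 mm for a shift and pi/2 rad for a turn. A row lasts 1/12 s, in which the tool goes at most 41.7 mm and 7.16 degrees, less where a joint would pass 70% of its speed; a pose out of reach is approached as far as the arm can. A call with a number of a shift or a turn outside -1 to 1 is refused whole. A call with a gripper value outside its range is refused whole. The fingers move at their own pace and stop on an object; "force" is the grip in N (left out, the last holds). Time passes only in rows, so rows that repeat a pose let the fingers close. It gives the time, the measured TCP pose, the force and the opening at its end, in the units of the state.
- env.state(): the state, without advancing time (a new reading comes with each control period).
- env.get_image(name): name is "side" or "top" or "wrist"; returns the picture (400x640x3 uint8, blue, green, red); there is no depth.
- env.camera_model(name): a dict with "camera_matrix" (3x3 intrinsics, pixels), "R" (3x3) and "t" (3): a world point X has camera coordinates R X + t; the wrist camera has in their place "T_tool_cam" (4x4, takes a point from camera to tool coordinates, whose origin is the TCP and whose axes are the tool frame's). Camera axes: x right, y down, z forward; pixel columns grow to the right and rows downward; lengths in m; the calibration is good to about 2 mm. The wrist camera is an equidistant fisheye: a pixel r from the principal point sees the ray r / f radians off the axis. A picture is of the moment at which its call begins: read the wrist's pose just before it. camera_model takes no time and is no camera call.
- env.hand_in(): hands the job in, once; it reports no verdict.
The state is a dict: "time_s": time; "joints": joint angles; "joint_vel": joint speeds; "joint_efforts": joint torques, N m; "tool_pos": TCP position; "ee_rot": TCP orientation; "force": force on the tool from outside, world axes, zero at the start; "moment": the same for the moment, N m; "opening": finger opening in m.
Only numpy, scipy, OpenCV 4.12 (cv2) and the standard library are available. Lean on these libraries where they do the work, as an engineer would, in place of code of your own. Each camera call takes 0.05 s, during which the arm holds its last target. There are 200 camera calls.

## Working session

There is one attempt and no reset: what is moved stays moved. The work goes in short steps, Python scripts to look and compute and a tool call to move; the robot and the scene stay as the last step left them, time stands still between calls to the robot, and variables do not carry over. Pictures are saved under pics/ and viewed, about 8 in all and at most 12, crops included, and the job is handed in when it is done.

Besides the shell and the picture viewer there is one more tool, called as name(argument=value, ...), one argument or row to a line, values as JSON. play_rows: Moves the arm, as the interface text tells. Shift numbers are shares of 150 mm and turn numbers shares of pi/2 rad, none past 1 either way. Its arguments: {"type":"object","properties":{"steps":{"type":"array"},"force":{"type":"number"}},"required":["steps"]}

```bash
mkdir -p pics; ls; python3 - <<'E'
from bench import env
import cv2, numpy as np
np.set_printoptions(precision=4,suppress=True)
s=env.state();print({k:np.round(v,4).tolist() for k,v in s.items()})
for n in("side","top","wrist"):
    cv2.imwrite(f"pics/{n}0.png",env.get_image(n)); m=env.camera_model(n); print(n,{k:np.round(v,4).tolist() if not isinstance(v,str) else v for k,v in m.items()})
E
```

```text
pics
{'time_s': 0.0, 'joints': [-72.5981, 27.3769, 1.2824, 89.1791, -0.6581, 63.5579, -4.7639], 'joint_vel': [0.0395, 0.0483, 0.0458, 0.0819, -0.0401, -0.064, 0.0669], 'joint_efforts': [0.0004, -59.6463, 1.6077, -28.1196, 0.0123, 0.0095, 0.0], 'tool_pos': [0.27, 0.6179, 0.2004], 'ee_rot': [[0.4003, -0.0006, -0.9164], [0.9164, -0.0018, 0.4003], [-0.0019, -1.0, -0.0002]], 'force': [-1.3282, -0.6729, -0.4066], 'moment': [0.0075, 0.0051, 0.0193], 'opening': 0.0857}
side {'camera_matrix': [[375.0025, 0.0, 322.4611], [0.0, 375.0025, 197.7333], [0.0, 0.0, 1.0]], 'R': [[0.9477, -0.3183, -0.0226], [-0.1975, -0.5293, -0.8251], [0.2507, 0.7865, -0.5645]], 't': [-0.5283, 0.2282, 0.6843]}
top {'camera_matrix': [[366.602, 0.0, 323.2716], [0.0, 366.602, 197.5766], [0.0, 0.0, 1.0]], 'R': [[0.0004, -0.9988, 0.0493], [-0.9942, -0.0057, -0.107], [0.1071, -0.0489, -0.993]], 't': [-0.0066, 0.5779, 0.7443]}
wrist {'camera_matrix': [[309.7069, 0.0, 319.6385], [0.0, 309.7069, 200.9844], [0.0, 0.0, 1.0]], 'T_tool_cam': [[1.0, 0.0004, 0.0008, -0.0005], [-0.0006, -0.2709, 0.9626, -0.1725], [0.0006, -0.9626, -0.2709, 0.0699], [0.0, 0.0, 0.0, 1.0]]}
```

View pics/top0.png

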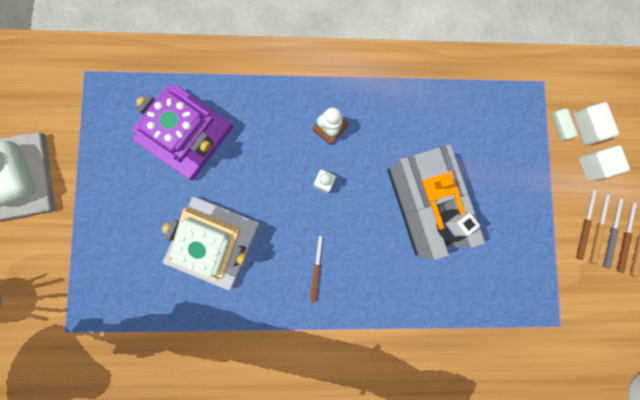

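View pics/side0.png

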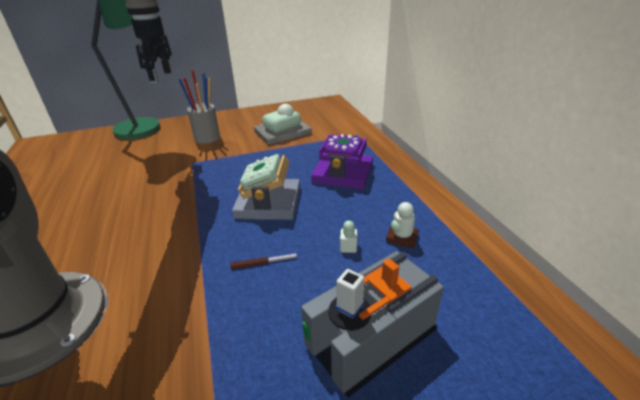

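```bash
python3 - <<'E'
import cv2, numpy as np
t=cv2.imread("pics/top0.png"); s=cv2.imread("pics/side0.png")
c=lambda im,x,y,w,h,k:cv2.resize(im[y:y+h,x:x+w],None,fx=k,fy=k,interpolation=cv2.INTER_CUBIC)
a=np.hstack([c(t,380,140,120,125,3),c(t,150,190,125,125,3)[:, :375]])
b=np.hstack([c(s,295,245,150,75,3)[:225],c(s,225,145,95,75,3)])
W=max(a.shape[1],b.shape[1]); f=lambda q:cv2.copyMakeBorder(q,0,0,0,W-q.shape[1],cv2.BORDER_CONSTANT)
o=np.vstack([f(a),f(b)]);print(o.shape);cv2.imwrite("pics/crop1.png",o)
E
```

```text
(600, 735, 3)
```

View pics/crop1.png

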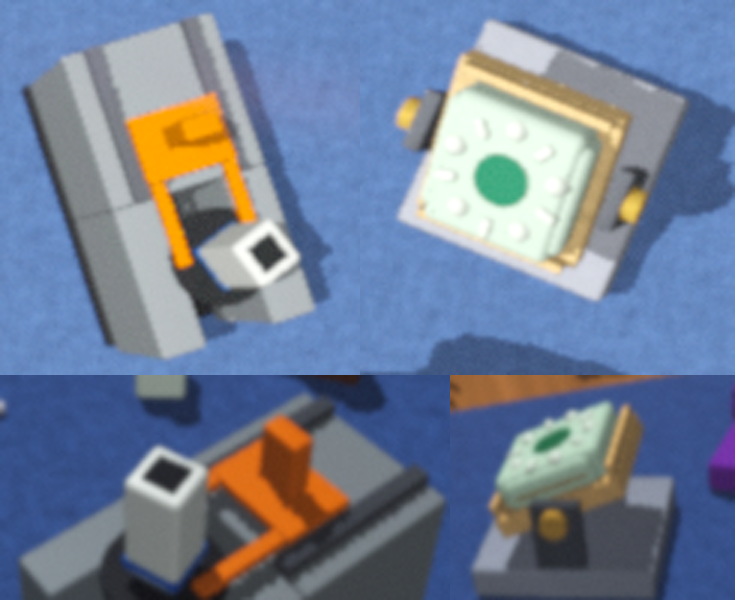

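```bash
cat > h.py <<'E'
from bench import env
import cv2, numpy as np
np.set_printoptions(precision=4,suppress=True)
def onplane(cam,uv,z):
    m=env.camera_model(cam);K=m["camera_matrix"];R=np.array(m["R"]);t=np.array(m["t"])
    d=R.T@np.linalg.inv(K)@np.array([uv[0],uv[1],1.]);c=-R.T@t
    return c+d*(z-c[2])/d[2]
def proj(cam,X):
    m=env.camera_model(cam);p=np.array(m["camera_matrix"])@(np.array(m["R"])@np.array(X)+m["t"]);return p[:2]/p[2]
def ray(cam,uv):
    m=env.camera_model(cam);R=np.array(m["R"]);d=R.T@np.linalg.inv(m["camera_matrix"])@np.array([uv[0],uv[1],1.]);return -R.T@np.array(m["t"]),d/np.linalg.norm(d)
def tri(a,b):
    (p,d),(q,e)=a,b
    s=np.linalg.lstsq(np.c_[d,-e],q-p,rcond=None)[0];A,B=p+d*s[0],q+e*s[1];return (A+B)/2,np.linalg.norm(A-B)
def wristray(uv,pos,rot):
    m=env.camera_model("wrist");K=np.array(m["camera_matrix"]);T=np.array(m["T_tool_cam"])
    v=np.array([(uv[0]-K[0,2])/K[0,0],(uv[1]-K[1,2])/K[1,1]]);th=np.linalg.norm(v)
    d=np.r_[np.sin(th)*v/max(th,1e-9),np.cos(th)];rot=np.array(rot)
    return rot@T[:3,3]+pos,rot@T[:3,:3]@d
def wproj(X,pos,rot):
    m=env.camera_model("wrist");K=np.array(m["camera_matrix"]);T=np.array(m["T_tool_cam"]);rot=np.array(rot)
    c=T[:3,:3].T@(rot.T@(np.array(X)-pos)-T[:3,3]);th=np.arctan2(np.hypot(*c[:2]),c[2]);v=c[:2]/np.hypot(*c[:2])*th
    return v*K[0,0]+K[:2,2]
E
python3 - <<'E'
from h import *
tc=lambda x,y:(380+x/3,140+y/3)
P=lambda x,y,z:onplane("top",tc(x,y),z)
print("cam",ray("top",(320,200))[0],ray("side",(320,200))[0])
sc=P(268,252,.178);print("scanner top",sc)
for q in[(230,250),(265,218),(298,256),(264,288)]:print(P(*q,.178))
kt=P(207,125,.156);print("knob",kt)
for a,b in[((62,60),(165,355)),((210,15),(315,310))]:
    A,B=P(*a,.105),P(*b,.105);print("rail",A,B,np.degrees(np.arctan2(*(A-B)[1::-1])))
d=kt-sc;print("sc->knob",np.hypot(*d[:2]),np.degrees(np.arctan2(d[1],d[0])))
# side/top triangulations
sd=lambda x,y:(295+x/3,245+(y-375)/3)
print("scanner tri",tri(ray("top",tc(268,252)),ray("side",sd(166,474))))
print("knob tri",tri(ray("top",tc(207,125)),ray("side",sd(288,437))))
t2=lambda x,y:(150+(x-360)/3,190+y/3); s2=lambda x,y:(225+(x-450)/3,145+(y-375)/3)
print("window tri",tri(ray("top",t2(501,180)),ray("side",s2(551,440))))
for a in[(485,20),(687,98),(598,300),(400,218)]: print("base",onplane("top",t2(*a),.028))
for a in[(408,113),(632,205)]: print("knobs",onplane("top",t2(*a),.075))
print("board upper corners", onplane("top",t2(630,118),.1),onplane("top",t2(468,56),.1))
E
```

```text
cam [0.4948 0.0331 0.8013] [ 0.3742 -0.5856  0.5626]
scanner top [ 0.5174 -0.251   0.178 ]
[ 0.5185 -0.2287  0.178 ]
[ 0.5371 -0.2501  0.178 ]
[ 0.5152 -0.2687  0.178 ]
[ 0.4967 -0.2478  0.178 ]
knob [ 0.5947 -0.2268  0.156 ]
rail [ 0.6446 -0.1527  0.105 ] [ 0.4546 -0.2146  0.105 ] 18.058644909731136
rail [ 0.6759 -0.252   0.105 ] [ 0.4829 -0.3136  0.105 ] 17.691801244990206
sc->knob 0.0810009138435621 17.446809861160705
scanner tri (array([ 0.5177, -0.2505,  0.1794]), np.float64(0.0006560880728257287))
knob tri (array([ 0.5946, -0.2269,  0.1553]), np.float64(0.0004991784705381718))
window tri (array([0.4715, 0.2321, 0.1076]), np.float64(0.0009996374469946462))
base [0.5786 0.27   0.028 ]
base [0.5247 0.1295 0.028 ]
base [0.3872 0.187  0.028 ]
base [0.4427 0.3217 0.028 ]
knobs [0.5128 0.3022 0.075 ]
knobs [0.4538 0.1576 0.075 ]
board upper corners [0.5093 0.1559 0.1   ] [0.5479 0.2576 0.1   ]
```

```bash
cat >> h.py <<'E'
from scipy.spatial.transform import Rotation as Rn
def down(phi):
    c,s=np.cos(np.radians(phi)),np.sin(np.radians(phi));return np.array([[c,0,-s],[s,0,c],[0,-1,0.]])
def num(p0,R0,p1,R1):
    R0=Rn.from_matrix(R0).as_matrix()
    tv=Rn.from_matrix(R0.T@R1).as_rotvec()/(np.pi/2);sh=R0.T@(np.array(p1)-p0)/.15
    n=int(np.ceil(max(np.linalg.norm(tv)*90/7.16,np.linalg.norm(sh)*150/41.7)))
    print("turn",np.round(tv,4),"shift",np.round(sh,4),"rows",n,"" if max(abs(np.r_[tv,sh]))<=1 else "TOO BIG")
def chain(wps):
    s=env.state();p,R=np.array(s["tool_pos"]),np.array(s["ee_rot"])
    for q,r in wps: num(p,R,q,r);p,R=np.array(q),r
E
python3 - <<'E'
from h import *
chain([((.37,.47,.30),down(36)),((.45,.28,.34),down(5)),((.52,.09,.34),down(-30)),((.57,-.08,.30),down(-72.2)),((.5947,-.2268,.25),down(-72.2))])
E
```

```text
turn [ 0.0003  0.3378 -0.0008] shift [-0.639  -0.6613 -1.0063] rows 5 TOO BIG
turn [0.     0.3444 0.    ] shift [-0.3131 -0.2667 -1.3382] rows 6 TOO BIG
turn [0.     0.3889 0.    ] shift [ 0.3545  0.     -1.3025] rows 5 TOO BIG
turn [0.     0.4689 0.    ] shift [ 0.8553  0.2667 -0.8148] rows 6 
turn [0. 0. 0.] shift [ 0.9822  0.3333 -0.1424] rows 4
```

play_rows(
  steps=[
    [0, 0.34, 0, -0.64, -0.66, -1, 85],
    [0, 0.34, 0, -0.64, -0.66, -1, 60],
    [0, 0.34, 0, -0.64, -0.66, -1, 50],
    [0, 0.34, 0, -0.64, -0.66, -1, 50],
    [0, 0.34, 0, -0.64, -0.66, -1, 50],
    [0, 0.34, 0, -0.64, -0.66, -1, 50],
  ],
)

```text
time_s: 0.65
tool_pos: [0.3765, 0.4649, 0.305]
ee_rot: [[0.818, 0.006, -0.575], [0.575, 0.003, 0.818], [0.007, -1.0, -0.001]]
force: [2.4, -0.7, 0.5]
opening: 0.05
```

play_rows(
  steps=[
    [0, 0.34, 0, -0.31, -0.27, -1, 50],
    [0, 0.34, 0, -0.31, -0.27, -1, 50],
    [0, 0.34, 0, -0.31, -0.27, -1, 50],
    [0, 0.34, 0, -0.31, -0.27, -1, 50],
    [0, 0.34, 0, -0.31, -0.27, -1, 50],
    [0, 0.34, 0, -0.31, -0.27, -1, 50],
  ],
)

```text
time_s: 1.15
tool_pos: [0.4205, 0.3196, 0.3418]
ee_rot: [[0.996, 0.001, -0.085], [0.085, 0.001, 0.996], [0.001, -1.0, 0.001]]
force: [-0.7, 0.4, -0.9]
opening: 0.0498
```

play_rows(
  steps=[
    [0, 0.39, 0, 0.35, 0, -1, 50],
    [0, 0.39, 0, 0.35, 0, -1, 50],
    [0, 0.39, 0, 0.35, 0, -1, 50],
    [0, 0.39, 0, 0.35, 0, -1, 50],
    [0, 0.39, 0, 0.35, 0, -1, 50],
    [0, 0.39, 0, 0.35, 0, -1, 50],
  ],
)

```text
time_s: 1.65
tool_pos: [0.4855, 0.1762, 0.3404]
ee_rot: [[0.864, -0.0, 0.503], [-0.503, -0.0, 0.864], [-0.0, -1.0, -0.001]]
force: [0.2, 0.6, 0.1]
opening: 0.05
```

```bash
python3 - <<'E'
from h import *
s=env.state();print(s["time_s"],s["tool_pos"],s["joints"])
chain([((.57,-.04,.30),down(-72.2)),((.5947,-.2268,.20),down(-72.2))])
E
```

```text
1.65 [0.4855 0.1762 0.3404] [-52.3135   5.5994  28.0461 101.0878  -2.7294  74.0178 -53.8094]
turn [ 0.0004  0.4669 -0.    ] shift [ 1.2117  0.2698 -0.9625] rows 6 TOO BIG
turn [0. 0. 0.] shift [ 1.2361  0.6667 -0.2239] rows 6 TOO BIG
```

```bash
python3 - <<'E'
from h import *
import json
s=env.state();json.dump([list(map(float,s["tool_pos"])),np.array(s["ee_rot"]).tolist()],open("jade0.json","w"))
cv2.imwrite("pics/wj.png",env.get_image("wrist"));print(wproj([.4715,.2321,.1076],s["tool_pos"],s["ee_rot"]))
E
```

```text
[289.8903 136.6413]
```

play_rows(
  steps=[
    [0, 0.47, 0, 1, 0.27, -0.96, 50],
    [0, 0.47, 0, 1, 0.27, -0.96, 50],
    [0, 0.47, 0, 1, 0.27, -0.96, 50],
    [0, 0.47, 0, 1, 0.27, -0.96, 50],
    [0, 0.47, 0, 1, 0.27, -0.96, 50],
    [0, 0.47, 0, 1, 0.27, -0.96, 50],
    [0, 0.47, 0, 1, 0.27, -0.96, 50],
  ],
)

```text
time_s: 2.28
tool_pos: [0.5434, -0.0233, 0.2993]
ee_rot: [[0.304, -0.002, 0.953], [-0.953, -0.001, 0.304], [0.001, -1.0, -0.002]]
force: [0.2, -0.5, 0.1]
opening: 0.0501
```

play_rows(
  steps=[
    [0, 0, 0, 1, 0.3, -0.2, 45],
    [0, 0, 0, 1, 0.3, -0.2, 45],
    [0, 0, 0, 1, 0.3, -0.2, 45],
    [0, 0, 0, 1, 0.3, -0.2, 45],
    [0, 0, 0, 1, 0.3, -0.2, 45],
  ],
)

```text
time_s: 2.7
tool_pos: [0.5596, -0.1786, 0.2534]
ee_rot: [[0.309, -0.003, 0.951], [-0.951, -0.003, 0.309], [0.002, -1.0, -0.004]]
force: [-1.1, 0.5, 0.5]
opening: 0.0453
```

```bash
python3 - <<'E'
from h import *
s=env.state();print(s["time_s"],s["tool_pos"],s["joints"])
chain([((.5947,-.2268,.20),down(-72.2)),((.5947,-.2268,.131),down(-72.2))])
E
```

```text
2.7 [ 0.5596 -0.1786  0.2534] [-21.9078  20.0731  43.543  100.0324 -14.7891  65.9712 -46.0061]
turn [0.0023 0.0021 0.001 ] shift [0.3774 0.3561 0.1244] rows 2 
turn [0. 0. 0.] shift [0.   0.46 0.  ] rows 2
```

Go above the knob and look from close by.

play_rows(
  steps=[
    [0, 0, 0, 0.377, 0.356, 0.124, 45],
    [0, 0, 0, 0.377, 0.356, 0.124, 45],
    [0, 0, 0, 0.377, 0.356, 0.124, 45],
    [0, 0, 0, 0.377, 0.356, 0.124, 45],
  ],
)

```text
time_s: 3.03
tool_pos: [0.596, -0.2199, 0.1992]
ee_rot: [[0.314, -0.005, 0.95], [-0.95, 0.002, 0.314], [-0.003, -1.0, -0.004]]
force: [-0.5, 0.2, 0.0]
opening: 0.045
```

```bash
python3 - <<'E'
from h import *
s=env.state();print(s["tool_pos"]);p,R=s["tool_pos"],s["ee_rot"]
a=env.get_image("wrist");b=cv2.imread("pics/wj.png")
u=wproj([.5947,-.2268,.156],p,R);v=wproj([.5175,-.2508,.178],p,R);print(u,v)
for q in(u,v):cv2.drawMarker(a,tuple(int(round(c)) for c in q),(255,0,255),0,7,1)
o=np.hstack([cv2.resize(a[60:400,120:520],None,fx=1.,fy=1.),cv2.resize(b[60:260,190:390],(400,400))[:340]]);cv2.imwrite("pics/w1.png",o)
E
```

```text
[ 0.596  -0.2199  0.1992]
[328.9177 214.1744] [326.4064 321.4666]
```

View pics/w1.png

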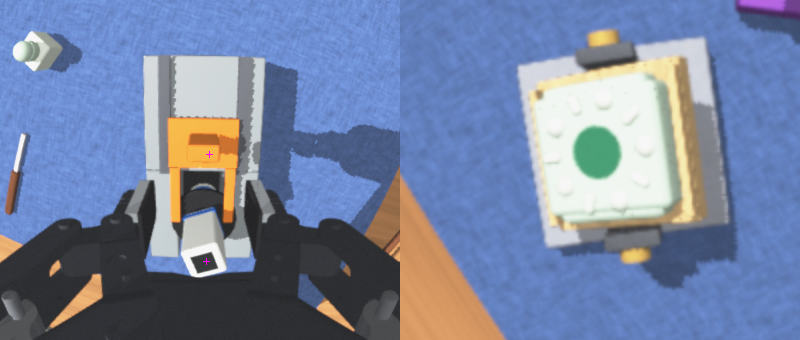

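```bash
python3 - <<'E'
from h import *
s=env.state();print(s["time_s"],s["tool_pos"],s["joint_vel"]);p,R=s["tool_pos"],s["ee_rot"]
P=lambda x,y,z:(lambda o,d:o+d*(z-o[2])/d[2])(*wristray((120+x,60+y),p,R))
print("knob",P(203.5,154,.156));print("handle",P(206,262,.178))
for q in[(144,56),(263,57)]:print(P(*q,.105))
a=(P(144,56,.105)+P(263,57,.105))/2;d=a-np.array([.5175,-.2508,.105]);print(np.hypot(*d[:2]),np.degrees(np.arctan2(d[1],d[0])))
chain([((.5942,-.2255,.131),down(-71.8))])
E
```

```text
3.0833 [ 0.5964 -0.2197  0.2008] [-1.1007 -2.515   1.0946 -0.2922  0.2132  0.0822 -1.0433]
knob [ 0.5936 -0.2229  0.156 ]
handle [ 0.5163 -0.2508  0.178 ]
[ 0.6458 -0.1519  0.105 ]
[ 0.6775 -0.2499  0.105 ]
0.1525486762189296 19.0982078519782
turn [ 0.0009  0.0005 -0.0014] shift [ 0.0333  0.4653 -0.0257] rows 2
```

play_rows(
  steps=[
    [0, 0, 0, 0.033, 0.25, -0.026, 45],
    [0, 0, 0, 0.033, 0.465, -0.026, 45],
    [0, 0, 0, 0.033, 0.465, -0.026, 45],
    [0, 0, 0, 0.033, 0.465, -0.026, 45],
    [0, 0, 0, 0.033, 0.465, -0.026, 18],
    [0, 0, 0, 0.033, 0.465, -0.026, 18],
    [0, 0, 0, 0.033, 0.465, -0.026, 18],
    [0, 0, 0, 0.033, 0.465, -0.026, 18],
  ],
  force=30,
)

```text
time_s: 3.75
tool_pos: [0.5945, -0.2286, 0.1339]
ee_rot: [[0.306, 0.003, 0.952], [-0.952, -0.0, 0.306], [0.001, -1.0, 0.002]]
force: [-0.0, 0.5, -0.5]
opening: 0.018
```

```bash
python3 - <<'E'
from h import *
s=env.state();print(s["time_s"],s["tool_pos"],s["force"],s["opening"])
p=np.array(s["tool_pos"]);d=np.array([np.cos(.319),np.sin(.319),0])
chain([(p+d*.05,np.array(s["ee_rot"]))])
E
```

```text
3.75 [ 0.5945 -0.2286  0.1339] [-0.0402  0.5096 -0.4905] 0.01802976577541195
turn [ 0.  0. -0.] shift [-0.0025  0.0008  0.3333] rows 2
```

```bash
python3 - <<'E'
from h import *
a=env.get_image("wrist");b=env.get_image("side")
cv2.imwrite("pics/w2.png",np.hstack([a[60:400,120:520],cv2.resize(b[235:345,290:420],None,fx=3,fy=3,interpolation=2)[:330]] if 0 else [cv2.resize(a[160:360,220:420],(400,400)),cv2.resize(b[225:355,290:420],(400,400))]))
E
```

```text
(no output)
```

View pics/w2.png

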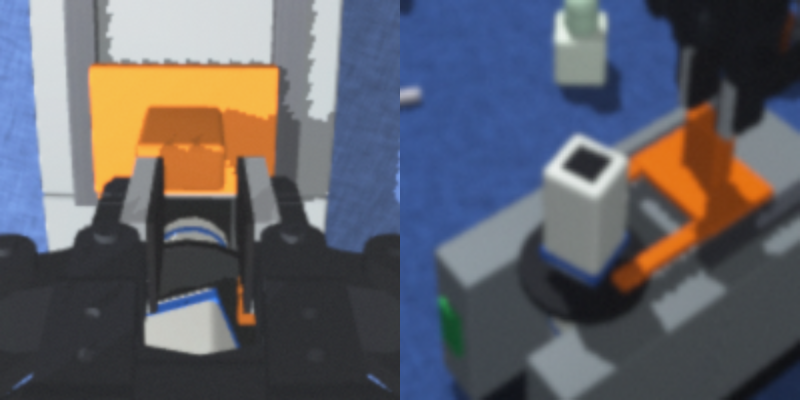

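```bash
python3 - <<'E'
from h import *
s=env.state();p,R=np.array(s["tool_pos"]),np.array(s["ee_rot"])
f=lambda X:(wproj(X,p,R)-[220,160])*2
print("tcp",f(p),"grasp",f(p-R[:,1]*.019))
sd=lambda X:(proj("side",X)-[290,225])*400/130
print("side tcp",sd(p),sd(p-R[:,1]*.019))
e=np.array([np.cos(.319),np.sin(.319),0]);l=np.array([-e[1],e[0],0])
for dx in(0,8,16):
  k=np.array([.5175,-.2508,0])+e*(.08+dx/1000)
  for z in(.156,.12):
    print(dx,z,[f(k+e*a+l*b+[0,0,z]).round() for a in(-.007,.007) for b in(.012,-.012)])
E
```

```text
tcp [200.9043 142.9455] grasp [201.0273 168.5193]
side tcp [308.1318 159.5941] [311.1462 132.3353]
0 0.156 [array([146., 197.]), array([235., 196.]), array([144., 148.]), array([236., 148.])]
0 0.12 [array([155., 147.]), array([229., 147.]), array([153., 106.]), array([230., 106.])]
8 0.156 [array([145., 170.]), array([236., 169.]), array([143., 120.]), array([236., 119.])]
8 0.12 [array([154., 124.]), array([229., 124.]), array([153.,  82.]), array([230.,  81.])]
16 0.156 [array([144., 141.]), array([236., 141.]), array([142.,  90.]), array([237.,  89.])]
16 0.12 [array([153., 100.]), array([230., 100.]), array([152.,  57.]), array([230.,  56.])]
```

play_rows(
  steps=[
    [0, 0, 0, -0.01, 0, 0, 45],
    [0, 0, 0, -0.01, 0, 0, 45],
    [0, 0, 0, -0.01, 0, 0, 45],
    [0, 0, 0, -0.01, 0.08, 0, 45],
    [0, 0, 0, -0.01, 0.08, 0, 18],
    [0, 0, 0, -0.01, 0.08, 0, 18],
    [0, 0, 0, -0.01, 0.08, 0, 18],
    [0, 0, 0, -0.01, 0.08, 0, 18],
  ],
)

```text
time_s: 4.52
tool_pos: [0.5915, -0.2241, 0.1189]
ee_rot: [[0.307, -0.004, 0.952], [-0.952, 0.005, 0.307], [-0.006, -1.0, -0.003]]
force: [-2.9, 5.8, 1.3]
opening: 0.0227
```

play_rows(
  steps=[
    [0, 0, 0, 0, 0, 0.06, 18],
    [0, 0, 0, 0, 0, 0.12, 18],
    [0, 0, 0, 0, 0, 0.18, 18],
    [0, 0, 0, 0, 0, 0.24, 18],
    [0, 0, 0, 0, 0, 0.28, 18],
    [0, 0, 0, 0, 0, 0.3, 18],
  ],
  force=40,
)

```text
time_s: 5.02
tool_pos: [0.6349, -0.2105, 0.1189]
ee_rot: [[0.307, -0.005, 0.952], [-0.952, 0.004, 0.307], [-0.005, -1.0, -0.003]]
force: [-4.0, 4.7, 2.1]
opening: 0.0225
```

play_rows(
  steps=[
    [0, 0, 0, 0, 0, 0.02, 18],
    [0, 0, 0, 0, 0, 0.04, 18],
    [0, 0, 0, 0, 0, 0.05, 18],
  ],
)

```text
time_s: 5.27
tool_pos: [0.6355, -0.2103, 0.1186]
ee_rot: [[0.304, -0.015, 0.952], [-0.953, 0.005, 0.304], [-0.009, -1.0, -0.013]]
force: [-22.8, 3.1, 13.9]
opening: 0.0226
```

play_rows(
  steps=[
    [0, 0, 0, 0, 0, -0.03, 45],
    [0, 0, 0, 0, 0, -0.04, 45],
    [0, 0, 0, 0, 0, -0.04, 45],
    [0, 0, 0, 0, -0.3, -0.04, 60],
    [0, 0, 0, 0, -0.6, -0.04, 80],
    [0, 0, 0, 0, -0.6, -0.04, 80],
    [0, 0, 0, 0, -0.6, -0.04, 80],
  ],
)

```text
time_s: 5.85
tool_pos: [0.6401, -0.2143, 0.2146]
ee_rot: [[0.306, 0.008, 0.952], [-0.952, -0.002, 0.306], [0.004, -1.0, 0.007]]
force: [0.4, -1.0, -1.3]
opening: 0.0803
```

```bash
python3 - <<'E'
from h import *
s=env.state();print(s["time_s"],s["tool_pos"],s["force"],s["joints"])
a=env.get_image("top");b=env.get_image("wrist")
cv2.imwrite("pics/w3.png",np.hstack([cv2.resize(a[140:270,380:510],(400,400)),b[0:400,120:520]]))
chain([((.517,-.2503,.22),down(-48.5)),((.517,-.2503,.136),down(-48.5))])
E
```

```text
5.85 [ 0.6401 -0.2143  0.2146] [ 0.4486 -0.9632 -1.3313] [-14.1398  31.1119  40.7142  90.6995 -21.7435  65.841  -40.8526]
turn [-0.0007 -0.263   0.0004] shift [-0.0081 -0.0647 -0.8437] rows 4 
turn [ 0.  0. -0.] shift [0.   0.56 0.  ] rows 3
```

View pics/w3.png

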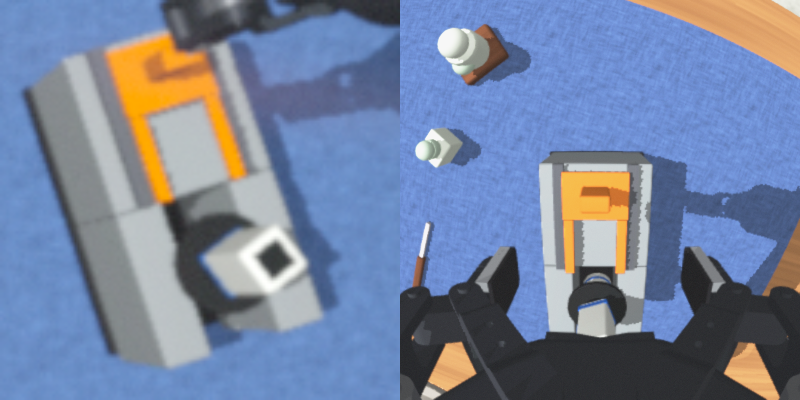

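```bash
python3 - <<'E'
from h import *
T=lambda x,y,z:onplane("top",(380+x/3.077,140+y/3.077),z)
e=np.array([np.cos(.317),np.sin(.317)]);sc=np.array([.517,-.2503])
for q in[(163,203),(238,178)]:print("prong tip fwd",(T(*q,.118)[:2]-sc)@e)
print("knob",(T(183,64,.156)[:2]-sc)@e, T(273,259,.178))
chain([((.517,-.2503,.22),down(-47)),((.517,-.2503,.125),down(-47))])
E
```

```text
prong tip fwd 0.04759558255086942
prong tip fwd 0.04769216814742446
knob 0.12258738680179827 [ 0.5171 -0.25    0.178 ]
turn [-0.0007 -0.2797  0.0004] shift [-0.0081 -0.0647 -0.8437] rows 4 
turn [0. 0. 0.] shift [0.     0.6333 0.    ] rows 3
```

play_rows(
  steps=[
    [0, -0.28, 0, 0, -0.065, -0.844, 80],
    [0, -0.28, 0, 0, -0.065, -0.844, 80],
    [0, -0.28, 0, 0, -0.065, -0.844, 80],
    [0, -0.28, 0, 0, -0.065, -0.844, 80],
    [0, -0.28, 0, 0, -0.065, -0.844, 80],
    [0, -0.28, 0, 0, -0.065, -0.844, 80],
  ],
)

```text
time_s: 6.45
tool_pos: [0.5169, -0.2509, 0.2193]
ee_rot: [[0.681, -0.0, 0.733], [-0.733, 0.001, 0.681], [-0.001, -1.0, 0.0]]
force: [-0.0, 0.4, 0.2]
opening: 0.0796
```

```bash
python3 - <<'E'
from h import *
s=env.state();print(s["time_s"],s["tool_pos"],s["force"],s["ee_rot"])
chain([((.517,-.2503,.125),down(-47))])
cv2.imwrite("pics/w4.png",env.get_image("wrist")[100:400,170:470])
E
```

```text
6.45 [ 0.5169 -0.2509  0.2193] [-0.0025  0.4236  0.1526] [[ 0.6807 -0.0004  0.7325]
 [-0.7325  0.0011  0.6807]
 [-0.0011 -1.      0.0004]]
turn [-0.0003 -0.0011 -0.0007] shift [-0.0018  0.6283  0.003 ] rows 3
```

View pics/w4.png

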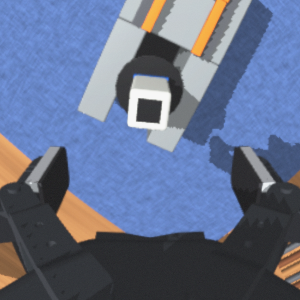

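```bash
python3 - <<'E'
from h import *
e=np.array([np.cos(.317),np.sin(.317)]);sc=np.array([.517,-.2503])
a=env.get_image("top");t=cv2.imread("pics/top0.png")
def mask(im):
    h=cv2.cvtColor(im,cv2.COLOR_BGR2HSV);m=cv2.inRange(h,(8,180,120),(22,255,255));m[:, :380]=0;m[:,500:]=0;m[:140]=0;m[270:]=0;return m
for im in(t,a):
    v,u=np.nonzero(mask(im));P=np.array([onplane("top",q,.118)[:2] for q in zip(u,v)]);f=(P-sc)@e;l=(P-sc)@[-e[1],e[0]]
    print(len(f),np.percentile(f,[0,.5,1,2,99,100]),"left",np.sort(f[l>.01])[[0,3,8]],"right",np.sort(f[l<-.01])[[0,3,8]])
M=np.vstack([cv2.resize(x[130:270,380:510],(520,560))[:300 if i else 560] for i,x in enumerate([a])]);cv2.imwrite("pics/t5.png",M)
E
```

```text
911 [0.0024 0.0042 0.0054 0.0083 0.0994 0.1005] left [0.0024 0.0036 0.0054] right [0.0177 0.0189 0.0207]
782 [0.0481 0.0499 0.0506 0.0524 0.1459 0.1468] left [0.0481 0.0499 0.0523] right [0.05   0.0512 0.0536]
```

play_rows(
  steps=[
    [0, 0, 0, 0, 0.2, 0, 80],
    [0, 0, 0, 0, 0.4, 0, 80],
    [0, 0, 0, 0, 0.6, 0, 80],
    [0, 0, 0, 0, 0.63, 0, 80],
    [0, 0, 0, 0, 0.63, 0, 80],
    [0, 0, 0, 0, 0.63, 0, 25],
    [0, 0, 0, 0, 0.63, 0, 25],
    [0, 0, 0, 0, 0.63, 0, 25],
  ],
  force=50,
)

```text
time_s: 7.22
tool_pos: [0.5181, -0.2521, 0.1272]
ee_rot: [[0.682, 0.003, 0.731], [-0.731, -0.001, 0.682], [0.003, -1.0, 0.002]]
force: [-0.5, -0.3, -0.0]
opening: 0.0453
```

play_rows(
  steps=[
    [0, 0, 0, 0, 0, 0, 22],
    [0, 0, 0, 0, 0, 0, 22],
    [0, 0, 0, 0, 0, 0, 22],
  ],
)

```text
time_s: 7.47
tool_pos: [0.5175, -0.2516, 0.1269]
ee_rot: [[0.682, 0.002, 0.731], [-0.731, 0.0, 0.682], [0.001, -1.0, 0.002]]
force: [-2.2, 2.0, 5.7]
opening: 0.0297
```

play_rows(
  steps=[
    [0, 0, 0, 0, -0.05, 0, 22],
    [0, 0, 0, 0, -0.2, 0, 22],
    [0, 0, 0, 0, -0.45, 0, 22],
    [0, 0, 0, 0, -0.7, 0, 22],
    [0, 0, 0, 0, -0.9, 0, 22],
    [0, 0, 0, 0, -1, 0, 22],
    [0, 0, 0, 0, -1, 0, 22],
  ],
)

```text
time_s: 8.05
tool_pos: [0.5186, -0.253, 0.28]
ee_rot: [[0.682, 0.007, 0.732], [-0.732, -0.002, 0.682], [0.006, -1.0, 0.004]]
force: [0.7, -0.8, -3.0]
opening: 0.0297
```

```bash
python3 - <<'E'
from h import *
s=env.state();print(s["time_s"],s["tool_pos"],s["force"],s["opening"],s["joints"])
a=env.get_image("side");b=cv2.imread("pics/wj.png");t=cv2.imread("pics/top0.png");sd=cv2.imread("pics/side0.png")
c=lambda im,x,y,w:cv2.resize(im[y:y+w,x:x+w],(400,400),interpolation=2)
cv2.imwrite("pics/w6.png",np.hstack([c(a,300,180,140),c(b,240,70,115)]))
cv2.imwrite("pics/w7.png",np.hstack([c(t,160,195,105),c(sd,228,145,80)]))
E
```

```text
8.05 [ 0.5186 -0.253   0.28  ] [ 0.6607 -0.8464 -3.0328] 0.02974734657533102 [-11.5385  16.1154  39.3601  99.6637 -11.0808  67.6905 -16.1526]
```

View pics/w6.png

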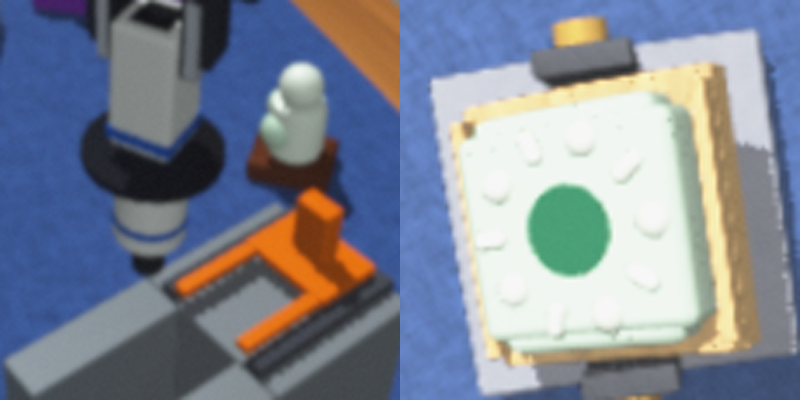

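View pics/w7.png

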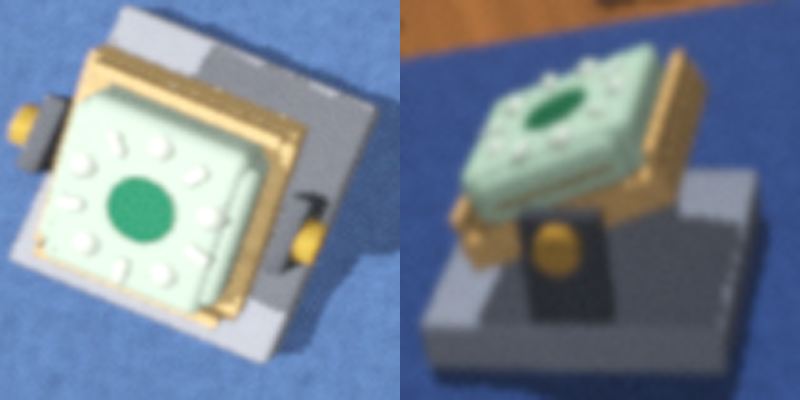

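```bash
cat > fit.py <<'E'
from h import *
import json
from scipy.optimize import least_squares
p0,R0=json.load(open("jade0.json"));p0=np.array(p0)
pr={"top":lambda X:proj("top",X),"side":lambda X:proj("side",X),"wj":lambda X:wproj(X,p0,R0)}
ims={"top":("pics/top0.png",(197,250)),"side":("pics/side0.png",(259,167)),"wj":("pics/wj.png",(289,137))}
def ell(f,c,k=8):
    im=cv2.imread(f);x,y=c;h=18;g=im[y-h:y+h,x-h:x+h].astype(np.float32)
    r=cv2.resize(g[:,:,2],None,fx=k,fy=k,interpolation=cv2.INTER_CUBIC)
    lo=r[(h-1)*k:(h+1)*k,(h-1)*k:(h+1)*k].mean();m=(r<(lo+np.percentile(r,80))/2).astype(np.uint8)
    n,lab=cv2.connectedComponents(m);m=(lab==lab[h*k,h*k]).astype(np.uint8)
    M=cv2.moments(m,True);a=M["m00"]
    return np.array([(M["m10"]/a+.5)/k-.5+x-h,(M["m01"]/a+.5)/k-.5+y-h,*(np.array([M["mu20"],M["mu11"],M["mu02"]])/a/k/k)]),a/k/k
obs={n:ell(*v) for n,v in ims.items()}
for n,o in obs.items():print(n,o)
def model(x,n,r=.018):
    th,ps=x[3],x[4];nn=np.array([np.sin(th)*np.cos(ps),np.sin(th)*np.sin(ps),np.cos(th)])
    u=np.cross(nn,[0,1,0]);u/=np.linalg.norm(u);v=np.cross(nn,u)
    q=np.array([pr[n](x[:3]+r*(np.cos(a)*u+np.sin(a)*v)) for a in np.linspace(0,2*np.pi,60,False)])
    M=cv2.moments(q.astype(np.float32).reshape(-1,1,2)-np.float32(q.mean(0)));a=M["m00"]
    c=q.mean(0)+[M["m10"]/a,M["m01"]/a];s=np.sign(a);a=abs(a)
    return np.array([*c,*(np.array([M["mu20"],M["mu11"],M["mu02"]])*s/a)])
def shp(o):
    A=np.array([[o[2],o[3]],[o[3],o[4]]]);w,V=np.linalg.eigh(A);B=V@np.diag(np.sqrt(w))@V.T*2
    return np.array([o[0]*.3,o[1]*.3,B[0,0],B[0,1],B[1,1]])
for use in(["top","side","wj"],["top","side"],["side","wj"],["wj"],["side"]):
  for free in(0,1):
    if free and len(use)<3:continue
    f=lambda x:np.concatenate([shp(model(x,n,x[5]*.1 if free else .018))-shp(obs[n][0]) for n in use]+[[0] if len(use)>1 else x[:3]*0])
    x0=[.4715,.232,.1076,.45,2.76]+([.18] if free else [])
    s=least_squares(f,x0,x_scale=[.01,.01,.01,.1,.1]+([.02] if free else []));x=s.x
    print(use,free,x[:3],"tilt",np.degrees(x[3]),"dir",np.degrees(x[4]),x[5:],"cost",s.cost)
    if use[0]=="top" and len(use)==3 and not free: print(s.fun.reshape(-1)[:15].reshape(3,5))
E
python3 fit.py
```

```text
top (array([196.4912, 249.6738,  19.1446,   2.4718,  17.9382]), 230.75)
side (array([258.5098, 166.3949,   8.2383,  -4.0207,   3.6246]), 46.4375)
wj (array([288.0541, 135.7595,  34.6462,   2.0687,  43.353 ]), 486.21875)Traceback (most recent call last):
  File "fit.py", line 31, in <module>
    s=least_squares(f,x0,x_scale=[.01,.01,.01,.1,.1]+([.02] if free else []));x=s.x
    return func(*args, **kwargs)
    result = trf(vector_fun.fun, vector_fun.jac, x0, f0, J0, lb, ub, ftol, xtol,
                 gtol, max_nfev, x_scale, loss_function, tr_solver,
                 tr_options.copy(), verbose, callback=callback_wrapped)
    return trf_no_bounds(
        fun, jac, x0, f0, J0, ftol, xtol, gtol, max_nfev, x_scale,
        loss_function, tr_solver, tr_options, verbose, callback=callback)
    f_new = fun(x_new)
    self._update_fun()
    ~~~~~~~~~~~~~~~~^^
    self.f = self.fun_wrapped(xp_copy(self.x))
             ~~~~~~~~~~~~~~~~^^^^^^^^^^^^^^^^^
    return np.atleast_1d(self.fun(x))
                         ~~~~~~~~^^^
    return self.f(x, *self.args, **self.kwargs)
           ~~~~~~
[... 197 characters left out ...]
:3]*0])
                                   ~~~~~^^^^^^^^^^^^^^^^^^^^^^^^^^^^^^^
  File "fit.py", line 19, in model
    q=np.array([pr[n](x[:3]+r*(np.cos(a)*u+np.sin(a)*v)) for a in np.linspace(0,2*np.pi,60,False)])
                ~~~~~^^^^^^^^^^^^^^^^^^^^^^^^^^^^^^^^^^^
  File "fit.py", line 5, in <lambda>
    pr={"top":lambda X:proj("top",X),"side":lambda X:proj("side",X),"wj":lambda X:wproj(X,p0,R0)}
                                                                                  ~~~~~^^^^^^^^^
  File "h.py", line 21, in wproj
    m=env.camera_model("wrist");K=np.array(m["camera_matrix"]);T=np.array(m["T_tool_cam"]);rot=np.array(rot)
ValueError: time passes only in moves, steps and waits
```

```bash
sed -i 's/^from bench import env/from bench import env\nimport functools/' h.py; cat >> h.py <<'E'
_cm=functools.lru_cache(None)(env.camera_model)
E
sed -i 's/env\.camera_model(cam)/_cm(cam)/; s/env\.camera_model("wrist")/_cm("wrist")/; s/diff_step=[^,)]*,//' h.py; sed -i 's/x_scale=\[.01/diff_step=1e-3,x_scale=[.01/' fit.py; python3 fit.py 2>&1 | tail -20
```

```text
top (array([196.4912, 249.6738,  19.1446,   2.4718,  17.9382]), 230.75)
side (array([258.5098, 166.3949,   8.2383,  -4.0207,   3.6246]), 46.4375)
wj (array([288.0541, 135.7595,  34.6462,   2.0687,  43.353 ]), 486.21875)
['top', 'side', 'wj'] 0 [0.4704 0.234  0.1058] tilt 26.38728581799323 dir 150.89363026634118 [] cost 0.5891851850681704
[[-0.061   0.1586  0.3054  0.2775  0.4216]
 [-0.1555  0.1924  0.3964 -0.5172  0.2477]
 [ 0.1991 -0.1095 -0.176  -0.104   0.4012]]
['top', 'side', 'wj'] 1 [0.4707 0.2336 0.1083] tilt 23.069232625120957 dir 153.36303418135984 [0.1714] cost 0.2381537117854666
['top', 'side'] 0 [0.4717 0.2339 0.1063] tilt 27.504711740666874 dir 149.35545555872434 [] cost 0.4136028865849954
['side', 'wj'] 0 [0.4701 0.2342 0.1065] tilt 25.551757881829058 dir 151.88048712187262 [] cost 0.3799742556058409
['wj'] 0 [0.4682 0.234  0.0953] tilt 22.43222913073112 dir 157.3480625416427 [] cost 2.1438204866998642e-12
['side'] 0 [0.4843 0.3375 0.0498] tilt 22.849720952187145 dir 156.56728632210823 [] cost 8.064783584702711e-12
```

```bash
sed -i '/^for use/,$d' fit.py; cat > fit2.py <<'E'
from fit import *
d=np.radians(158)
for use in(["top","side","wj"],["top","side"],["side","wj"],["top","wj"]):
  for fr in(0,1):
    f=lambda x:np.concatenate([shp(model([*x[:3],x[3],d],n,x[4]*.1 if fr else .018))-shp(obs[n][0]) for n in use])
    s=least_squares(f,[.4715,.232,.1076,.45,.18],diff_step=1e-3,x_scale=[.01,.01,.01,.1,.02]);x=s.x
    print(use,fr,x[:3],np.degrees(x[3]),x[4],s.cost)
# overlay wireframe for tilts 23 and 28
piv=np.array([.4833,.2290,.075])
def wire(th,c,T):
    h=np.array([np.cos(d),np.sin(d),0]);n=np.sin(th)*h+np.array([0,0,np.cos(th)]);u=np.cross(n,np.cross([0,0,1],h));u/=np.linalg.norm(u);u*=np.sign(u[2]);v=np.cross(n,u)
    B=lambda a,b,z:piv+a*u+b*v+z*n
    sq=lambda a,b,z:[B(a,b,z),B(a,-b,z),B(-a,-b,z),B(-a,b,z)]
    return [sq(.056,.056,c),sq(.056,.056,c-.018)]
tiles=[]
for th,c in((23,.009),(28,.009)):
  row=[]
  for n,(x,y,w) in{"top":(160,195,105),"side":(228,145,80),"wj":(240,70,115)}.items():
    k=260/w;im=cv2.resize(cv2.imread(ims[n][0])[y:y+w,x:x+w],(260,260),interpolation=2)
    for L,col in zip(wire(np.radians(th),c,0),((0,0,255),(255,0,255))):
      q=np.array([(pr[n](X)-[x,y]+.5)*k for X in L]);cv2.polylines(im,[np.int32(np.round(q*8))],True,col,1,cv2.LINE_AA,3)
    row.append(im)
  tiles.append(np.hstack(row))
cv2.imwrite("pics/ov.png",np.vstack(tiles))
E
python3 fit2.py
```

```text
top (array([196.4912, 249.6738,  19.1446,   2.4718,  17.9382]), 230.75)
side (array([258.5098, 166.3949,   8.2383,  -4.0207,   3.6246]), 46.4375)
wj (array([288.0541, 135.7595,  34.6462,   2.0687,  43.353 ]), 486.21875)
['top', 'side', 'wj'] 0 [0.4704 0.234  0.1058] 26.252942256776553 0.18 0.707233774218303
['top', 'side', 'wj'] 1 [0.4707 0.2336 0.1085] 22.72517380403619 0.1707556870147596 0.27398197199725793
['top', 'side'] 0 [0.4717 0.2342 0.1059] 27.055313965182254 0.18 0.5786177501858127
['top', 'side'] 1 [0.4716 0.233  0.1081] 22.616127258357164 0.16538121675772835 0.05114442225402355
['side', 'wj'] 0 [0.4701 0.2342 0.1066] 25.34388533695601 0.18 0.4391295852872194
['side', 'wj'] 1 [0.4703 0.2339 0.1085] 22.731857910858086 0.17222582012629947 0.2097456943919974
['top', 'wj'] 0 [0.4696 0.2344 0.1002] 25.545361742209938 0.18 0.2837017756120948
['top', 'wj'] 1 [0.4705 0.2336 0.1089] 22.627404695693535 0.1718853377557549 0.1227277225663331
```

View pics/ov.png

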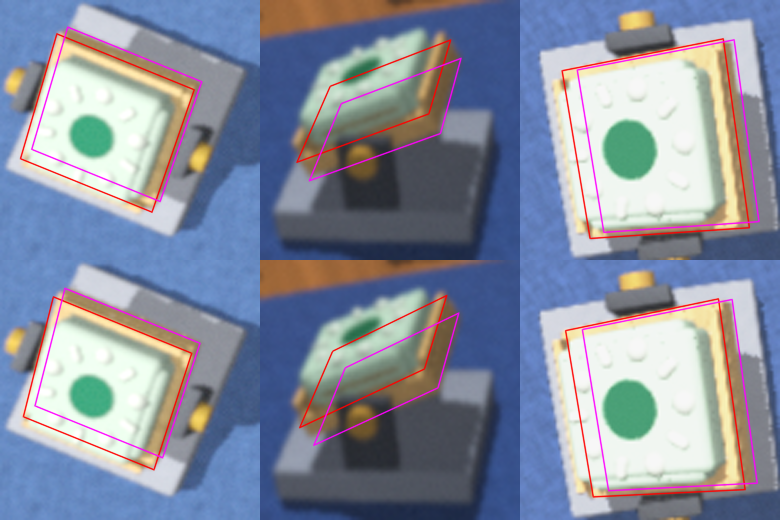

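```bash
cat > fit3.py <<'E'
from fit import *
d=np.radians(158)
def sub(o,b): o=o.copy();o[2]-=b;o[4]-=b;return o
for dd in(156,158,160):
 d=np.radians(dd)
 for use in(["top","side","wj"],["top","side"],["side","wj"],["top","wj"]):
  f=lambda x:np.concatenate([shp(model([*x[:3],x[3],d],n,.018))-[0,0,x[4],0,x[4]]-shp(obs[n][0]) for n in use])
  s=least_squares(f,[.4715,.232,.1076,.45,.3],diff_step=1e-3,x_scale=[.01,.01,.01,.1,.2]);x=s.x
  print(dd,use,x[:3],np.degrees(x[3]),"bias",x[4],s.cost)
E
python3 fit3.py|grep bias; python3 - <<'E'
from h import *
s=env.state();print(s["time_s"],s["tool_pos"])
E
```

```text
156 ['top', 'side', 'wj'] [0.4706 0.2336 0.1079] 22.261132818664745 bias 0.5356676434006598 0.1343214314345692
156 ['top', 'side'] [0.4716 0.2332 0.1076] 22.81265611316803 bias 0.5775588130960168 0.05489437321966547
156 ['side', 'wj'] [0.4702 0.2339 0.108 ] 22.297900669885394 bias 0.483764448237491 0.09584998607444863
156 ['top', 'wj'] [0.4704 0.2336 0.1087] 21.608039092494973 bias 0.57074663834488 0.062148966712030074
158 ['top', 'side', 'wj'] [0.4706 0.2336 0.108 ] 22.041792965051993 bias 0.5646213575757904 0.12258745682827081
158 ['top', 'side'] [0.4716 0.2332 0.1077] 22.48188523996934 bias 0.6195052727773385 0.036728138434849254
158 ['side', 'wj'] [0.4703 0.2339 0.1082] 22.09237006092843 bias 0.5125659864267648 0.08420658348441087
158 ['top', 'wj'] [0.4704 0.2336 0.1089] 21.577710502156958 bias 0.5826884952614867 0.06650446291609154
160 ['top', 'side', 'wj'] [0.4706 0.2336 0.1082] 21.800230474962234 bias 0.594386669426005 0.12145696756336295
160 ['top', 'side'] [0.4716 0.2331 0.1078] 22.144946238379127 bias 0.6610257733256373 0.025210552983244674
160 ['side', 'wj'] [0.4703 0.2339 0.1083] 21.873320791591937 bias 0.5417839813681695 0.08066210809054039
160 ['top', 'wj'] [0.4705 0.2336 0.1091] 21.497257606418763 bias 0.597472581404953 0.07622770336239484
8.1 [ 0.5175 -0.2521  0.2773]
```

```bash
cat >> h.py <<'E'
def tilted(th,dr,phi):
    th,dr=np.radians([th,dr]);n=np.array([np.sin(th)*np.cos(dr),np.sin(th)*np.sin(dr),np.cos(th)])
    ax=np.array([-np.sin(dr),np.cos(dr),0]);return Rn.from_rotvec(ax*th).as_matrix()@down(phi),n
W=np.array([.4708,.2335,.108]);L=.0899
E
python3 - <<'E'
from h import *
R,n=tilted(22,158,-35);print(R[:,1],n)
P=W+n*(L+.03);print(P)
chain([((.50,-.11,.30),down(-43)),((.47,.03,.31),down(-38)),((.44,.16,.30),down(-35)),(P,R)])
E
```

```text
[ 0.3473 -0.1403 -0.9272] [-0.3473  0.1403  0.9272]
[0.4292 0.2503 0.2192]
turn [-0.0014 -0.0445  0.002 ] shift [-0.772  -0.1523  0.5611] rows 4 
turn [ 0.     -0.0556  0.    ] shift [-0.7828 -0.0667  0.5462] rows 4 
turn [-0.     -0.0333  0.    ] shift [-0.6912  0.0667  0.5598] rows 4 
turn [ 0.055   0.     -0.2382] shift [-0.4046  0.5389  0.4518] rows 4
```

play_rows(
  steps=[
    [0, -0.045, 0, -0.13, -0.05, 0.1, 22],
    [0, -0.045, 0, -0.3, -0.1, 0.22, 22],
    [0, -0.045, 0, -0.5, -0.15, 0.36, 22],
    [0, -0.045, 0, -0.65, -0.15, 0.47, 22],
    [0, -0.045, 0, -0.77, -0.15, 0.56, 22],
    [0, -0.045, 0, -0.77, -0.15, 0.56, 22],
  ],
)

```text
time_s: 8.6
tool_pos: [0.4982, -0.1037, 0.2959]
ee_rot: [[0.737, -0.004, 0.676], [-0.676, 0.003, 0.737], [-0.005, -1.0, -0.0]]
force: [-0.1, 0.2, -2.0]
opening: 0.0298
```

play_rows(
  steps=[
    [0, -0.055, 0, -0.15, -0.02, 0.1, 22],
    [0, -0.055, 0, -0.35, -0.06, 0.25, 22],
    [0, -0.055, 0, -0.55, -0.06, 0.4, 22],
    [0, -0.055, 0, -0.7, -0.06, 0.5, 22],
    [0, -0.055, 0, -0.78, -0.06, 0.55, 22],
    [0, -0.055, 0, -0.78, -0.06, 0.55, 22],
  ],
)

```text
time_s: 9.1
tool_pos: [0.4682, 0.0339, 0.3051]
ee_rot: [[0.792, -0.004, 0.611], [-0.611, 0.0, 0.792], [-0.003, -1.0, -0.002]]
force: [-0.5, 0.4, -2.9]
opening: 0.0301
```

play_rows(
  steps=[
    [0, -0.033, 0, -0.15, 0.02, 0.1, 22],
    [0, -0.033, 0, -0.3, 0.06, 0.25, 22],
    [0, -0.033, 0, -0.5, 0.06, 0.4, 22],
    [0, -0.033, 0, -0.62, 0.06, 0.5, 22],
    [0, -0.033, 0, -0.69, 0.06, 0.56, 22],
    [0, -0.033, 0, -0.69, 0.06, 0.56, 22],
    [0, -0.033, 0, -0.69, 0.06, 0.56, 22],
  ],
)

```text
time_s: 9.68
tool_pos: [0.4398, 0.1592, 0.2967]
ee_rot: [[0.819, -0.002, 0.574], [-0.574, -0.002, 0.819], [-0.0, -1.0, -0.003]]
force: [0.4, -0.5, -1.5]
opening: 0.0301
```

```bash
python3 - <<'E'
from h import *
s=env.state();print(s["time_s"],s["tool_pos"],s["opening"],s["joints"],s["force"])
R,n=tilted(22,158,-35);P=W+n*(L+.03)
chain([(P,R)])
E
```

```text
9.6833 [0.4398 0.1592 0.2967] 0.03010577383932747 [-45.221    1.8656  18.2955 110.0031  -0.5796  68.3692 -61.7232] [ 0.3777 -0.4877 -1.5162]
turn [ 0.0566  0.0003 -0.2385] shift [-0.4063  0.516   0.4579] rows 4
```

play_rows(
  steps=[
    [0.014, 0, -0.06, -0.1, 0.1, 0.11, 22],
    [0.028, 0, -0.12, -0.2, 0.2, 0.23, 22],
    [0.042, 0, -0.18, -0.3, 0.35, 0.34, 22],
    [0.057, 0, -0.2385, -0.406, 0.45, 0.458, 22],
    [0.057, 0, -0.2385, -0.406, 0.516, 0.458, 22],
    [0.057, 0, -0.2385, -0.406, 0.516, 0.458, 22],
    [0.057, 0, -0.2385, -0.406, 0.516, 0.458, 22],
  ],
)

```text
time_s: 10.27
tool_pos: [0.4299, 0.249, 0.2198]
ee_rot: [[0.752, 0.347, 0.56], [-0.548, -0.142, 0.824], [0.365, -0.927, 0.084]]
force: [0.4, -0.6, -1.8]
opening: 0.0295
```

```bash
python3 - <<'E'
from h import *
import json
s=env.state();p,r=s["tool_pos"],s["ee_rot"];print(s["time_s"],p,s["opening"],s["joints"],s["force"])
R,n=tilted(22,158,-35);P=W+n*(L+.03);print(P,"axis err deg",np.degrees(np.arccos(-np.array(r)[:,1]@n)))
chain([(P,R)])
json.dump([list(map(float,p)),np.array(r).tolist()],open("jade1.json","w"))
a=env.get_image("wrist");cv2.imwrite("pics/wj2.png",a)
w=wproj(W,p,r);tip=wproj(p+np.array(r)[:,1]*L,p,r);print(w,tip)
b=env.get_image("side");cv2.imwrite("pics/sj2.png",b)
t=env.get_image("top")
c=lambda im,x,y,w:cv2.resize(im[max(y,0):y+w,max(x,0):x+w],(400,400),interpolation=2)
cv2.imwrite("pics/v11.png",np.hstack([c(a,220,140,200),c(b,215,110,120)]))
E
```

```text
10.2667 [0.4299 0.249  0.2198] 0.029534338944924087 [ -58.5708    4.048     6.1414  121.8903   27.0283   51.2606 -104.1449] [ 0.397  -0.58   -1.7837]
[0.4292 0.2503 0.2192] axis err deg 0.07736293010902201
turn [ 0.0008 -0.0008  0.0003] shift [-0.0103  0.001   0.0038] rows 1 
[319.0976 186.0682] [320.856  194.5593]
```

View pics/v11.png

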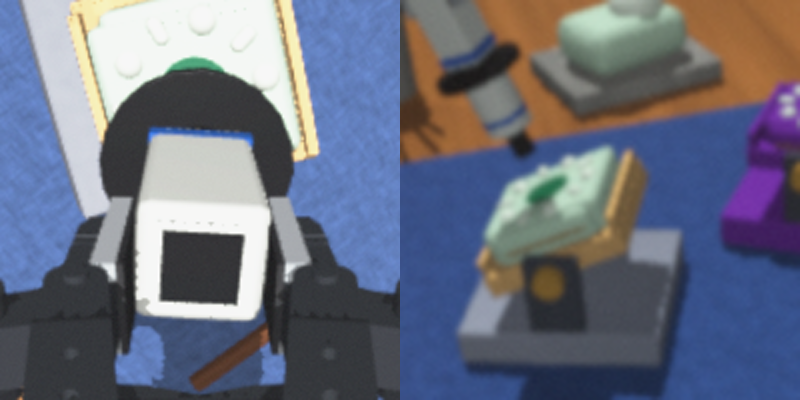

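```bash
python3 - <<'E'
from h import *
import json
p,r=json.load(open("jade1.json"));p=np.array(p);r=np.array(r)
f=lambda X:(proj("side",X)-[215,110])*400/120+[400,0]
y=r[:,1]
print("tip pred",f(p+y*L),"flange pred",f(p+y*(L-.068)),"window pred",f(W))
n=-y
for d in(.02,.025,.03,.035):print(d,f(W+n*d))
# predicted board normals: stone near-lower & edge directions in side view for tilts
h=np.array([np.cos(np.radians(158)),np.sin(np.radians(158)),0])
for th in(18,22,26,30):
    t=np.radians(th);u=np.sin(t)*np.array([0,0,1])-np.cos(t)*h
    q=f(W+.05*u)-f(W-.05*u);print(th,"slope of up-dir in side",np.degrees(np.arctan2(-q[1],q[0])))
v=np.cross([0,0,1],h);q=f(W+.05*v)-f(W-.05*v);print("axis dir",np.degrees(np.arctan2(-q[1],q[0])))
c=lambda im,x,y,w:cv2.resize(im[y:y+w,x:x+w],(640,640),interpolation=2)
b=cv2.imread("pics/sj2.png");cv2.imwrite("pics/v12.png",cv2.resize(b[140:220,225:325],(800,640),interpolation=2)[:600])
E
```

```text
tip pred [524.9889 154.0688] flange pred [477.5658  73.7482] window pred [543.5344 187.693 ]
0.02 [530.4021 165.4749]
0.025 [527.0741 159.8445]
0.03 [523.7279 154.1832]
0.035 [520.3633 148.4907]
18 slope of up-dir in side 16.085894752940522
22 slope of up-dir in side 20.04071037745398
26 slope of up-dir in side 24.099873677075745
30 slope of up-dir in side 28.266330770375166
axis dir -112.09385720028119
```

```bash
python3 - <<'E'
from h import *
im=cv2.imread("pics/side0.png");x0,y0,x1,y1=225,140,325,225
g=cv2.resize(im[y0:y1,x0:x1],None,fx=4,fy=4,interpolation=2);h=cv2.cvtColor(g,cv2.COLOR_BGR2HSV)
wood=cv2.inRange(h,(8,70,60),(26,255,255));jade=cv2.inRange(h,(35,8,90),(95,140,255))
wood[:20]=0
for c in range(8,260,8):
    w=np.nonzero(wood[60:,c])[0];j=np.nonzero(jade[:,c])[0]
    print(c,"wood",(w.min()+60,w.max()+60,len(w)) if len(w) else None,"jade",(j.min(),j.max(),len(j)) if len(j) else None)
hh=np.array([np.cos(np.radians(158)),np.sin(np.radians(158)),0])
f=lambda X:(proj("side",X)-[x0,y0]+.5)*4-.5
v=np.cross([0,0,1],hh);v=v if v[1]<0 else -v
for th in(18,20,22,24,26):
    t=np.radians(th);n=np.sin(t)*hh+np.array([0,0,np.cos(t)]);u=np.sin(t)*np.array([0,0,1])-np.cos(t)*hh
    S=[]
    for z in(-.026,-.044):
        a,b=[f(W+s*u+.056*v+z*n) for s in(-.05,.05)];S.append((a.round(),b.round(),round(np.degrees(np.arctan2(a[1]-b[1],b[0]-a[0])),1)))
    print(th,S)
E
```

```text
8 wood (np.int64(60), np.int64(63), 4) jade None
16 wood (np.int64(60), np.int64(63), 4) jade None
24 wood (np.int64(60), np.int64(62), 3) jade None
32 wood (np.int64(60), np.int64(60), 1) jade None
40 wood None jade None
48 wood None jade None
56 wood (np.int64(190), np.int64(198), 9) jade None
64 wood (np.int64(180), np.int64(218), 39) jade (np.int64(156), np.int64(175), 20)
72 wood (np.int64(190), np.int64(230), 41) jade (np.int64(139), np.int64(185), 47)
80 wood (np.int64(198), np.int64(232), 35) jade (np.int64(125), np.int64(194), 70)
88 wood (np.int64(199), np.int64(229), 31) jade (np.int64(105), np.int64(196), 92)
96 wood (np.int64(198), np.int64(229), 32) jade (np.int64(100), np.int64(195), 96)
104 wood (np.int64(199), np.int64(226), 28) jade (np.int64(96), np.int64(194), 99)
112 wood None jade (np.int64(93), np.int64(188), 94)
120 wood (np.int64(204), np.int64(233), 30) jade (np.int64(90), np.int64(188), 96)
128 wood (np.int64(198), np.int64(238), 41) jade (np.int64(84), np.int64(187), 95)
136 wood (np.int64(197), np.int64(241), 45) jade (np.int64(82), np.int64(183), 93)
144
[... 1005 characters left out ...]
64(80), np.int64(113), 34) jade None
256 wood None jade None
18 [(array([ 58., 210.]), array([210., 169.]), np.float64(15.3)), (array([ 71., 234.]), array([222., 193.]), np.float64(15.1))]
20 [(array([ 61., 212.]), array([210., 166.]), np.float64(17.2)), (array([ 75., 235.]), array([223., 190.]), np.float64(17.0))]
22 [(array([ 64., 214.]), array([210., 163.]), np.float64(19.2)), (array([ 79., 237.]), array([224., 187.]), np.float64(18.9))]
24 [(array([ 66., 216.]), array([210., 160.]), np.float64(21.1)), (array([ 82., 238.]), array([225., 184.]), np.float64(20.8))]
26 [(array([ 69., 217.]), array([210., 157.]), np.float64(23.1)), (array([ 86., 240.]), array([226., 181.]), np.float64(22.8))]
```

```bash
cat > frc.py <<'E'
from h import *
import sys
N=int(sys.argv[1]) if len(sys.argv)>1 else 8
R,n=tilted(22,158,-35);F=[];Q=[]
for i in range(N):
    s=env.state();F.append(s["force"]);Q.append(s["tool_pos"]);env.get_image("top")
F=np.array(F);q=np.mean(Q,0);print(s["time_s"],"F.n",(F@n).mean(),"sd",(F@n).std(),"F",F.mean(0))
d=q-W;print("pos",q,"tip height over W",d@n-L,"lateral",d-(d@n)*n,"axis err",np.degrees(np.arccos(-np.array(s["ee_rot"])[:,1]@n)))
E
python3 frc.py 10
```

```text
10.8667 F.n -2.363941468559124 sd 0.6492681524826747 F [-0.0039  0.0223 -2.5544]
pos [0.4305 0.2507 0.2212] tip height over W 0.03149632705074537 lateral [0.0019 0.0001 0.0007] axis err 0.17568056918777653
```

play_rows(
  steps=[
    [0, 0, 0, -0.01, 0.04, 0, 22],
    [0, 0, 0, -0.01, 0.08, 0, 22],
    [0, 0, 0, -0.01, 0.12, 0, 22],
    [0, 0, 0, -0.01, 0.14, 0, 22],
    [0, 0, 0, -0.01, 0.15, 0, 22],
    [0, 0, 0, -0.01, 0.15, 0, 22],
    [0, 0, 0, -0.01, 0.15, 0, 22],
  ],
)

```text
time_s: 11.5
tool_pos: [0.4365, 0.2491, 0.1991]
ee_rot: [[0.753, 0.349, 0.558], [-0.548, -0.138, 0.825], [0.365, -0.927, 0.087]]
force: [0.2, 0.9, -1.9]
opening: 0.0298
```

```bash
python3 frc.py 10
```

```text
11.95 F.n -2.0346360427558547 sd 0.5842003009046779 F [-0.103   0.0596 -2.242 ]
pos [0.4365 0.2492 0.1993] tip height over W 0.008918271685046983 lateral [ 0.      0.0018 -0.0003] axis err 0.17917957790528985
```

play_rows(
  steps=[
    [0, 0, 0, 0, 0.015, 0, 22],
    [0, 0, 0, 0, 0.033, 0, 22],
    [0, 0, 0, 0, 0.033, 0, 22],
    [0, 0, 0, 0, 0.033, 0, 22],
  ],
)

```text
time_s: 12.33
tool_pos: [0.4381, 0.2482, 0.1943]
ee_rot: [[0.753, 0.349, 0.558], [-0.548, -0.139, 0.825], [0.365, -0.927, 0.087]]
force: [0.1, 0.5, -2.4]
opening: 0.0298
```

```bash
python3 frc.py 10
```

```text
12.7833 F.n -2.432166003710692 sd 0.5338816032872836 F [ 0.1683  0.2114 -2.5921]
pos [0.4382 0.2484 0.1946] tip height over W 0.0038012012867659623 lateral [-0.0001  0.0017 -0.0003] axis err 0.1776972529053594
```

play_rows(
  steps=[
    [0, 0, 0, 0, 0.01, 0, 22],
    [0, 0, 0, 0, 0.02, 0, 22],
    [0, 0, 0, 0, 0.02, 0, 22],
    [0, 0, 0, 0, 0.02, 0, 22],
  ],
)

```text
time_s: 13.17
tool_pos: [0.4392, 0.2478, 0.1917]
ee_rot: [[0.753, 0.349, 0.558], [-0.548, -0.139, 0.825], [0.365, -0.927, 0.087]]
force: [-0.2, -0.8, -1.6]
opening: 0.0299
```

```bash
python3 frc.py 12
```

```text
13.7167 F.n -2.2818370694220205 sd 0.4133255691307738 F [ 0.0972 -0.1613 -2.4002]
pos [0.4392 0.248  0.1918] tip height over W 0.0008197140050219404 lateral [-0.0001  0.0017 -0.0003] axis err 0.1677574711879294
```

play_rows(
  steps=[
    [0, 0, 0, 0, 0.0067, 0, 22],
    [0, 0, 0, 0, 0.0133, 0, 22],
    [0, 0, 0, 0, 0.0133, 0, 22],
    [0, 0, 0, 0, 0.0133, 0, 22],
  ],
)

```text
time_s: 14.1
tool_pos: [0.4399, 0.2476, 0.1899]
ee_rot: [[0.753, 0.349, 0.558], [-0.548, -0.138, 0.825], [0.365, -0.927, 0.087]]
force: [-0.3, -0.1, -1.9]
opening: 0.0298
```

```bash
python3 frc.py 12
```

```text
14.65 F.n -2.1639956298485856 sd 0.4219852478140824 F [-0.1816  0.0119 -2.4038]
pos [0.4399 0.2477 0.19  ] tip height over W -0.0011732583430685145 lateral [-0.0001  0.0017 -0.0003] axis err 0.1715882071362662
```

play_rows(
  steps=[
    [0, 0, 0, 0, 0.0067, 0, 22],
    [0, 0, 0, 0, 0.0133, 0, 22],
    [0, 0, 0, 0, 0.0133, 0, 22],
    [0, 0, 0, 0, 0.0133, 0, 22],
  ],
)

```text
time_s: 15.03
tool_pos: [0.4407, 0.2476, 0.1882]
ee_rot: [[0.753, 0.35, 0.558], [-0.548, -0.138, 0.825], [0.365, -0.927, 0.088]]
force: [-0.1, -0.5, -0.1]
opening: 0.0295
```

```bash
python3 frc.py 12
```

```text
15.5833 F.n -0.3563042951748978 sd 0.5228653547015693 F [-0.6245  0.1883 -0.6467]
pos [0.4406 0.2475 0.1882] tip height over W -0.0031051936988930745 lateral [-0.      0.0019 -0.0003] axis err 0.17966964497500953
```

play_rows(
  steps=[
    [0, 0, 0, 0, 0.01, 0, 22],
    [0, 0, 0, 0, 0.02, 0, 22],
    [0, 0, 0, 0, 0.03, 0, 22],
    [0, 0, 0, 0, 0.035, 0, 22],
    [0, 0, 0, 0, 0.035, 0, 22],
  ],
)

```text
time_s: 16.05
tool_pos: [0.4425, 0.2467, 0.1831]
ee_rot: [[0.753, 0.349, 0.558], [-0.548, -0.138, 0.825], [0.365, -0.927, 0.087]]
force: [-0.9, 1.2, 0.8]
opening: 0.0301
```

```bash
python3 frc.py 16
```

```text
16.8 F.n 1.2716869523815824 sd 0.6092220896707093 F [-1.5925  0.5882  0.686 ]
pos [0.4424 0.2468 0.1833] tip height over W -0.008382063379986676 lateral [-0.      0.0018 -0.0003] axis err 0.17248134930009054
```

play_rows(
  steps=[
    [0, 0, 0, 0, 0, 0, 22],
    [0, 0, 0, 0, 0, 0, 22],
    [0, 0, 0, 0, 0, 0, 22],
    [0, 0, 0, 0, 0, 0, 22],
    [0, 0, 0, 0, 0, 0, 22],
    [0, 0, 0, 0, 0, 0, 22],
    [0, 0, 0, 0, 0, 0, 22],
    [0, 0, 0, 0, 0, 0, 22],
  ],
)

```text
time_s: 17.52
tool_pos: [0.4424, 0.2467, 0.1833]
ee_rot: [[0.753, 0.349, 0.558], [-0.548, -0.138, 0.825], [0.365, -0.927, 0.087]]
force: [-1.1, 0.5, 1.0]
opening: 0.0298
```

play_rows(
  steps=[
    [0, 0, 0, 0, 0, 0, 22],
    [0, 0, 0, 0, 0, 0, 22],
    [0, 0, 0, 0, 0, 0, 22],
    [0, 0, 0, 0, 0, 0, 22],
    [0, 0, 0, 0, 0, 0, 22],
    [0, 0, 0, 0, 0, 0, 22],
    [0, 0, 0, 0, 0, 0, 22],
    [0, 0, 0, 0, 0, 0, 22],
  ],
)

```text
time_s: 18.18
tool_pos: [0.4424, 0.2467, 0.1833]
ee_rot: [[0.753, 0.349, 0.558], [-0.548, -0.138, 0.825], [0.365, -0.927, 0.087]]
force: [-2.2, 0.2, 1.3]
opening: 0.0296
```

play_rows(
  steps=[
    [0, 0, 0, 0, 0, 0, 22],
    [0, 0, 0, 0, 0, 0, 22],
    [0, 0, 0, 0, 0, 0, 22],
    [0, 0, 0, 0, 0, 0, 22],
    [0, 0, 0, 0, 0, 0, 22],
    [0, 0, 0, 0, 0, 0, 22],
    [0, 0, 0, 0, 0, 0, 22],
    [0, 0, 0, 0, 0, 0, 22],
  ],
)

```text
time_s: 18.85
tool_pos: [0.4424, 0.2467, 0.1833]
ee_rot: [[0.753, 0.349, 0.558], [-0.548, -0.138, 0.825], [0.365, -0.927, 0.087]]
force: [-1.5, 0.9, 1.6]
opening: 0.0297
```

```bash
python3 frc.py 10; python3 - <<'E'
from h import *
cv2.imwrite("pics/hold_side.png",env.get_image("side"))
R,n=tilted(22,158,-35);s=env.state();p=np.array(s["tool_pos"])
chain([(p+n*.05,R),((.44,.16,.30),down(-35)),((.47,.03,.31),down(-38)),((.50,-.11,.30),down(-43)),((.5175,-.2510,.28),down(-47))])
E
```

```text
19.3 F.n 1.6276798404638195 sd 0.564961743618132 F [-1.74    0.6966  0.9983]
pos [0.4424 0.2467 0.1833] tip height over W -0.008416595988603767 lateral [-0.0001  0.0018 -0.0003] axis err 0.17165399009178056
turn [-0.0019 -0.0006  0.0003] shift [ 0.0002 -0.3333  0.001 ] rows 2 
turn [-0.055   0.      0.2382] shift [ 0.5881 -0.3127 -0.4207] rows 4 
turn [0.     0.0333 0.    ] shift [ 0.6609 -0.0667 -0.5952] rows 4 
turn [-0.      0.0556  0.    ] shift [ 0.7322  0.0667 -0.6123] rows 4 
turn [0.     0.0444 0.    ] shift [ 0.7264  0.1333 -0.6079] rows 4
```

play_rows(
  steps=[
    [0, 0, 0, 0, -0.03, 0, 22],
    [0, 0, 0, 0, -0.08, 0, 22],
    [0, 0, 0, 0, -0.18, 0, 22],
    [0, 0, 0, 0, -0.28, 0, 22],
    [0, 0, 0, 0, -0.333, 0, 22],
    [0, 0, 0, 0, -0.333, 0, 22],
  ],
)

```text
time_s: 19.9
tool_pos: [0.4251, 0.2546, 0.2313]
ee_rot: [[0.752, 0.351, 0.557], [-0.548, -0.136, 0.825], [0.365, -0.927, 0.09]]
force: [0.1, -0.3, -2.6]
opening: 0.0302
```

play_rows(
  steps=[
    [-0.01, 0, 0.05, 0.1, -0.1, -0.06, 22],
    [-0.02, 0, 0.1, 0.22, -0.2, -0.14, 22],
    [-0.035, 0, 0.15, 0.35, -0.3, -0.24, 22],
    [-0.045, 0, 0.2, 0.5, -0.313, -0.35, 22],
    [-0.055, 0, 0.238, 0.588, -0.313, -0.42, 22],
    [-0.055, 0, 0.238, 0.588, -0.313, -0.42, 22],
    [-0.055, 0, 0.238, 0.588, -0.313, -0.42, 22],
  ],
)

```text
time_s: 20.48
tool_pos: [0.4408, 0.1576, 0.2993]
ee_rot: [[0.816, 0.002, 0.578], [-0.578, 0.001, 0.816], [0.001, -1.0, 0.002]]
force: [-1.1, -0.1, -3.0]
opening: 0.0299
```

play_rows(
  steps=[
    [0, 0.033, 0, 0.13, -0.03, -0.12, 22],
    [0, 0.033, 0, 0.3, -0.067, -0.27, 22],
    [0, 0.033, 0, 0.45, -0.067, -0.4, 22],
    [0, 0.033, 0, 0.58, -0.067, -0.52, 22],
    [0, 0.033, 0, 0.66, -0.067, -0.595, 22],
    [0, 0.033, 0, 0.66, -0.067, -0.595, 22],
  ],
)

```text
time_s: 20.98
tool_pos: [0.4695, 0.0266, 0.3089]
ee_rot: [[0.786, 0.002, 0.618], [-0.618, -0.0, 0.786], [0.002, -1.0, 0.001]]
force: [0.3, 0.5, -2.6]
opening: 0.0299
```

play_rows(
  steps=[
    [0, 0.055, 0, 0.15, 0, -0.12, 22],
    [0, 0.055, 0, 0.33, 0.03, -0.27, 22],
    [0, 0.055, 0, 0.5, 0.06, -0.42, 22],
    [0, 0.055, 0, 0.64, 0.067, -0.54, 22],
    [0, 0.055, 0, 0.73, 0.067, -0.61, 22],
    [0, 0.055, 0, 0.73, 0.067, -0.61, 22],
  ],
)

```text
time_s: 21.48
tool_pos: [0.4996, -0.1123, 0.2986]
ee_rot: [[0.73, 0.001, 0.684], [-0.684, -0.0, 0.73], [0.001, -1.0, 0.001]]
force: [0.3, -0.7, -2.8]
opening: 0.0295
```

```bash
python3 - <<'E'
from h import *
s=env.state();print(s["time_s"],s["tool_pos"],s["opening"])
chain([((.5177,-.2517,.28),down(-47))])
cv2.imwrite("pics/after.png",env.get_image("side"))
a=cv2.imread("pics/after.png");b=cv2.imread("pics/side0.png")
d=cv2.absdiff(a,b).max(2)
print("carving diff",(d[145:225,228:305]>25).sum(),"seal/fig",(d[195:258,330:425]>25).sum(),"chisel",(d[245:275,225:305]>25).sum())
E
```

```text
21.4833 [ 0.4996 -0.1123  0.2986] 0.029518018128473447
turn [-0.0005  0.0431  0.0008] shift [ 0.7233  0.1242 -0.5959] rows 4 
carving diff 728 seal/fig 211 chisel 0
```

play_rows(
  steps=[
    [0, 0.043, 0, 0.15, 0.03, -0.12, 22],
    [0, 0.043, 0, 0.33, 0.06, -0.27, 22],
    [0, 0.043, 0, 0.5, 0.1, -0.41, 22],
    [0, 0.043, 0, 0.64, 0.124, -0.53, 22],
    [0, 0.043, 0, 0.723, 0.124, -0.596, 22],
    [0, 0.043, 0, 0.723, 0.124, -0.596, 22],
    [0, 0.043, 0, 0.723, 0.124, -0.596, 22],
  ],
)

```text
time_s: 22.12
tool_pos: [0.5186, -0.2471, 0.2796]
ee_rot: [[0.686, 0.001, 0.728], [-0.728, 0.003, 0.686], [-0.002, -1.0, 0.003]]
force: [-0.6, 0.2, -2.7]
opening: 0.0298
```

```bash
python3 - <<'E'
from h import *
P=[];
for i in range(6): s=env.state();P.append(s["tool_pos"]);im=env.get_image("side")
p=np.mean(P,0);print(s["time_s"],p,np.array(s["ee_rot"]))
R=np.array(s["ee_rot"]);num(p,R,(.5175,-.2516,.128),down(-47))
a=cv2.imread("pics/side0.png")
def f(im):
    h=cv2.cvtColor(cv2.resize(im[140:225,225:325],None,fx=4,fy=4,interpolation=2),cv2.COLOR_BGR2HSV);w=cv2.inRange(h,(8,70,60),(26,255,255));w[:60]=0
    return [int(np.nonzero(w[:,c])[0].max()) for c in(80,96,176,192,208,224)],[int(np.nonzero(w[:,c])[0].min()) for c in(224,232,240)]
print(f(a),f(im))
sys=__import__("sys")
cv2.imwrite("pics/fin12.png",im)
b=env.get_image("top");t=cv2.imread("pics/top0.png");d=cv2.absdiff(b,t).max(2)
print("top diff carving",(d[195:290,160:262]>30).sum(),"seal",(d[165:200,308:340]>30).sum(),"fig",(d[100:145,308:352]>30).sum(),"chisel",(d[230:305,305:330]>30).sum())
E
```

```text
22.3667 [ 0.5189 -0.2465  0.28  ] [[ 0.6868  0.0025  0.7269]
 [-0.7269  0.003   0.6868]
 [-0.0004 -1.      0.0039]]
turn [-0.0025  0.0042 -0.0003] shift [ 0.019   1.0133 -0.0339] rows 4 TOO BIG
([232, 229, 199, 195, 189, 184], [78, 64, 69]) ([232, 229, 199, 195, 189, 184], [79, 64, 69])
top diff carving 0 seal 0 fig 0 chisel 0
```

play_rows(
  steps=[
    [-0.002, 0.004, 0, 0.019, 0, -0.034, 22],
    [-0.002, 0.004, 0, 0.019, 0.05, -0.034, 22],
    [-0.002, 0.004, 0, 0.019, 0.2, -0.034, 22],
    [-0.002, 0.004, 0, 0.019, 0.4, -0.034, 22],
    [-0.002, 0.004, 0, 0.019, 0.6, -0.034, 22],
    [-0.002, 0.004, 0, 0.019, 0.8, -0.034, 22],
    [-0.002, 0.004, 0, 0.019, 0.9, -0.034, 22],
    [-0.002, 0.004, 0, 0.019, 0.96, -0.034, 22],
  ],
)

```text
time_s: 23.13
tool_pos: [0.5152, -0.2536, 0.1336]
ee_rot: [[0.68, -0.004, 0.733], [-0.733, 0.001, 0.68], [-0.003, -1.0, -0.002]]
force: [0.5, -0.3, -3.0]
opening: 0.0298
```

play_rows(
  steps=[
    [0, 0, 0, 0, 0.02, 0, 22],
    [0, 0, 0, 0, 0.03, 0, 22],
    [0, 0, 0, 0, 0.04, 0, 22],
    [0, 0, 0, 0, 0.04, 0, 22],
  ],
)

```text
time_s: 23.47
tool_pos: [0.5177, -0.2545, 0.1314]
ee_rot: [[0.68, 0.002, 0.733], [-0.733, -0.001, 0.68], [0.002, -1.0, 0.001]]
force: [1.6, 1.6, -2.2]
opening: 0.0299
```

```bash
python3 - <<'E'
from h import *
F=[];P=[]
for i in range(8): s=env.state();P.append(s["tool_pos"]);F.append(s["force"]);im=env.get_image("top")
print(s["time_s"],np.mean(P,0),np.mean(F,0),s["opening"])
E
```

```text
23.8167 [ 0.5174 -0.2543  0.1312] [ 0.4535 -0.15   -2.2172] 0.0298923487323115
```

play_rows(
  steps=[
    [0, 0, 0, -0.013, 0, 0.012, 22],
    [0, 0, 0, -0.013, 0.01, 0.012, 22],
    [0, 0, 0, -0.013, 0.02, 0.012, 22],
    [0, 0, 0, -0.013, 0.03, 0.012, 22],
    [0, 0, 0, -0.013, 0.03, 0.012, 22],
  ],
)

```text
time_s: 24.28
tool_pos: [0.5171, -0.2512, 0.127]
ee_rot: [[0.68, 0.0, 0.733], [-0.733, 0.001, 0.68], [-0.001, -1.0, 0.001]]
force: [-3.3, 4.1, 9.4]
opening: 0.0297
```

```bash
python3 - <<'E'
from h import *
F=[];P=[]
for i in range(8): s=env.state();P.append(s["tool_pos"]);F.append(s["force"]);im=env.get_image("top")
print(s["time_s"],np.mean(P,0),np.mean(F,0),s["opening"])
E
```

```text
24.6333 [ 0.5171 -0.2512  0.127 ] [-3.4717  2.8487  9.0845] 0.03012456788977367
```

play_rows(
  steps=[
    [0, 0, 0, 0, -0.003, 0, 22],
    [0, 0, 0, 0, -0.003, 0, 32],
    [0, 0, 0, 0, -0.003, 0, 36],
    [0, 0, 0, 0, -0.003, 0, 50],
    [0, 0, 0, 0, -0.003, 0, 80],
    [0, 0, 0, 0, -0.003, 0, 80],
    [0, 0, 0, 0, -0.003, 0, 80],
    [0, 0, 0, 0, -0.003, 0, 80],
  ],
)

```text
time_s: 25.35
tool_pos: [0.517, -0.2515, 0.1264]
ee_rot: [[0.68, 0.0, 0.733], [-0.733, -0.0, 0.68], [0.0, -1.0, 0.0]]
force: [0.1, -0.1, 0.2]
opening: 0.0799
```

play_rows(
  steps=[
    [0, 0, 0, 0, -0.1, 0, 80],
    [0, 0, 0, 0, -0.3, 0, 80],
    [0, 0, 0, 0, -0.6, 0, 80],
    [0, 0, 0, 0, -1, 0, 80],
    [0, 0, 0, 0, -1, 0, 80],
    [0, 0, 0, 0, -1, 0, 80],
    [0, 0, 0, 0, -1, 0, 80],
  ],
)

```text
time_s: 25.93
tool_pos: [0.5176, -0.2518, 0.2777]
ee_rot: [[0.68, 0.003, 0.733], [-0.733, -0.0, 0.68], [0.002, -1.0, 0.002]]
force: [-0.1, 0.7, -0.8]
opening: 0.0799
```

```bash
python3 - <<'E'
from h import *
s=env.state();p,R=s["tool_pos"],s["ee_rot"];print(s["time_s"],p,s["opening"],s["force"])
w=env.get_image("wrist");b=env.get_image("side");t=env.get_image("top")
e=np.array([np.cos(.317),np.sin(.317)]);sc=np.array([.517,-.2503])
h=cv2.cvtColor(t,cv2.COLOR_BGR2HSV);m=cv2.inRange(h,(8,180,120),(22,255,255));m[:,:380]=0;m[:,500:]=0;m[:140]=0;m[270:]=0
v,u=np.nonzero(m);P=np.array([onplane("top",q,.118)[:2] for q in zip(u,v)]);f=(P-sc)@e;print("lock f",np.percentile(f,[0,1,99,100]) if len(f) else None)
c=lambda im,x,y,w:cv2.resize(im[y:y+w,x:x+w],(400,400),interpolation=2)
cv2.imwrite("pics/end.png",np.hstack([c(b,295,220,140),c(w,220,120,200)]))
print("handle top pred in wrist tile",(wproj([.517,-.2503,.178],p,R)-[220,120])*2+[400,0])
E
```

```text
25.9333 [ 0.5176 -0.2518  0.2777] 0.07993237839928508 [-0.0627  0.6935 -0.801 ]
lock f [0.0481 0.0506 0.1457 0.1468]
handle top pred in wrist tile [597.6077 142.5805]
```

View pics/end.png

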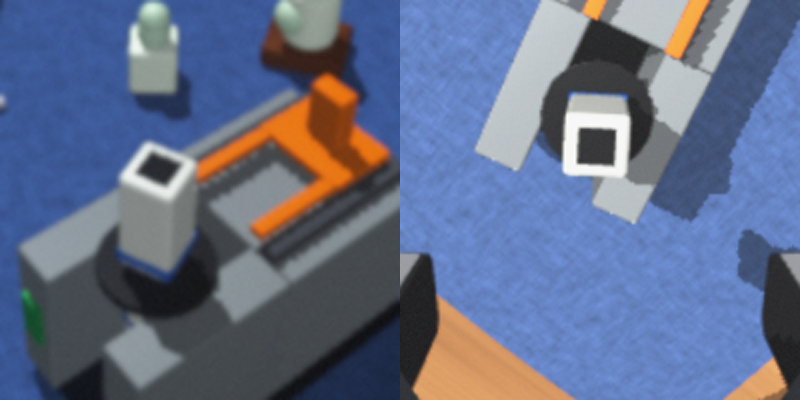

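```bash
python3 -c "
from bench import env
print(env.hand_in())"
```

```text
the job is handed in; nothing more can be done
None
```

I finished every step of the job in order and handed it in at about 26 s, well under the 72 s limit; no verdict was reported.

- **Lock:** I slid the orange lock until it hit its stop, with about 23 N felt at the stop. The final picture shows the prong tips about 48–51 mm behind the scanner's place, so it is open and stayed open. My first grip closed just above the knob, and I re-gripped lower.
- **Window press:** I set the nose on the jade carving's window at the measured 22° tilt, with the tool within 0.2° of that direction and about 2 mm sideways of the estimated centre. The force rose by about 3.5–3.9 N, which means roughly 7–8 mm of nose travel. It was held still for about 3 s.
- **Return:** The scanner is back upright in the dock, resting on its flange, and the gripper is open and clear of it.
- **Carving and loose objects:** A top picture taken after the press showed no change to the carving, seal, figure or chisel, and the board edges matched in the side picture. An earlier side picture differed by some pixels around the carving, seal and figure. I put that down to the arm or its shadow, since the later checks matched.

The exact tilt and nose travel come from images and noisy force readings, accurate to roughly 1–2° and 1 mm.

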